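Close the cover of a bath controller and hold it on its new seal

TASK

Put the loose cover panel on the sloping face of the black desk-shaped instrument: lower edge on the ledge, leaning back squarely and centred over the rubber seal. Then turn the steel quarter-turn fastener above it until its slot lines up with the slope and its wing reaches down over the panel's top edge. Finally press the panel fully home, flush against the frame, so the new seal is squeezed flat, and finish while still holding it pressed; leave the other things on the bench where they are.

Things in the scene. Friction and masses are not known exactly. Their poses are not given: they have to be found in the camera images.
- console: Fixed black desk-shaped instrument, 200 mm wide (its y), 200 mm deep (its x), 116 mm high at the back. Origin: middle of its underside on the bench; its x points level from the low front edge to the high back. Its face slopes up towards +x at 30 degrees from level, looking up and towards the robot. It stands left or right of the middle, yawed up to 0.25 rad.
- seat: Panel seat on the sloping face, fixed to the console. Origin on the face, centre of the seal and dark opening, 58 mm above the bench, 22 mm before the console's origin. x up the slope, y level along the face (left as seen looking along the console's x), z square out of the face. With the panel fully home its underside centre lies here, x and y edges along these axes.
- ledge (a point): Middle of the ledge's upper side, where it meets the face, 55 mm down the slope from the seat's origin: the panel's lower edge rests here. The ledge is an aluminium bar 130 mm long across the face, 13 mm proud of it.
- panel: Loose grey flat cover panel, 0.2 to 0.4 kg, 110 (its x) x 120 (y) x 8 mm thick. On its outer side stands a centred black straight grip rib, 50 mm long along x, 12 mm thick (y), top 38 mm above the panel's underside. Origin: centre of the underside; z out of the rib side. Starts flat on the bench beside the console, rib up. Fits equally well turned half round.
- fastener (a joint): Fastener angle about the seat's z, rad: 0 with its slot along the slope and its wing pointing straight down over the panel's top edge. Starts at -1.57 to -1.3, wing to one side, clear of the panel; turn it anticlockwise (seen facing the face from outside) to reach 0. No stop at 0 (range -1.65 to 0.7); it stays where it is left (friction about 0.06 N m).
- fastener_grip (a point): Centre of the fastener's top, on its axis, 91 mm up the slope from the seat's origin, 49.5 mm off the face. Axes turn with it: x along grip bar and slot (the wing reaches 50 mm towards -x), z out of the face. The steel bar is 36 long (x), 14 wide (y), 28 mm deep; under it the wing, 14 wide, 5 thick, underside 16.5 mm off the face. A white mark on the face above shows the slope direction.
- seal (a joint): Squeeze of the rubber seal, m: 0 free (5 mm proud of the face), 0.005 flat with the face, panel flush on the frame. The seal is a ring 96 (y) x 86 mm (x) round the opening. Spring of 2 N per mm: the resting panel squeezes it about 1 mm; flat takes about 8 N of push on the panel.
- jar: Bystander: amber glass jar, 60 mm across, 90 mm high, to the side of the work. Origin at the centre of its underside.
- beaker: Bystander: white open beaker, 70 mm across, 85 mm high, to the side of the work. Origin at the centre of its underside.
- carton: Bystander: cardboard box 90 x 120 x 50 mm, on the robot's right. Origin at the centre of its underside.
- screwdriver: Bystander: screwdriver lying on the robot's left.
Things that resemble listed ones, but are neither listed nor needed, are in the scene too. Leave any purple or red look-alike of the panel alone.

How it is judged:
By the outcome, as a careful person would: the job done as asked, in the order asked, and still so for the second after the job is handed in, while the arm keeps its last pose, push and grip.
It also fails if it takes over 61 s, if anything falls off the work surface, if the arm or the gripper's body presses on something with over 40 N, if the wrist force passes 120 N, or if a joint passes its speed limit or range.

ROBOT

A 7-joint arm with a two-finger parallel gripper is mounted at the origin on the work surface. World frame = base frame: x ahead of the robot, y to its left, z up, the work surface at z = 0. Lengths are in m, angles in rad, forces in N, time in s.
With the tool pointing down it reaches from about 0.4 to 0.85 m from the base axis. Payload 10.4 kg.
Tool frame: the origin (TCP) lies at the very end of the fingers, on their centre line; the grasp point (between the pads) lies 19 mm behind it; z points along the fingers, y is the line along which they close (so a half turn about z gives the same grasp; the last joint's range is limited). The gripper opens to 87 mm and grips with 3 to 60 N. Pads are 19 mm wide; open, the fingers measure 117 mm over their backs; the gripper's body (75 mm by 190 mm) begins 51 mm behind the grasp point.
Start: joints at [-1.29, 0.332, -0.065, 1.46, 0.022, 1.35, -0.088], TCP at [0.187, 0.596, 0.223] pointing down, gripper open.
Joint ranges: [-2.6, 2.6], [-0.5, 2.12], [-1.47, 1.34], [0.16, 2.42], [-1.27, 4.41], [0.06, 2.06], [-2.6, 2.6]. Speed limits (rad/s): [2.22, 2.22, 2.79, 2.79, 3.14, 3.14, 3.14].

INTERFACE

Orientations are given as a unit quaternion [x, y, z, w].
In Python, from bench import * gives the robot as it stands.
- The arm moves only by the tool step_arm, never from a script. Its arguments are lists of equal length, an entry for each row: "delta_pos": the shift along the world's x, y, z in units of 25 mm (1.0 is 25 mm), a list of three; "turn": the turn about the world's z in units of 0.12 rad (1.0 is 0.12 rad). In form: {"delta_pos": [[tx, ty, tz], ...], "turn": [turn, ...]}. A call has 1 to 12 rows; each row shifts and turns the commanded pose from where the row before left it; what a row does not reach is not made up. A row lasts 1/10 s, in which the tool goes at most 50 mm and 8.59 degrees, less where a joint would pass 70% of its speed; a pose out of reach is approached as far as the arm can. A call with a number of a shift or a turn outside -1 to 1 is refused whole. A call with a gripper value outside its range is refused whole. "grip" is the closure, from 0 (fully open) to 1 (shut), set as the call begins (left out, the last holds). The fingers move at their own pace and stop on an object; "newtons" is the grip in N (left out, the last holds). Time passes only in rows, so rows that do not move let the fingers close. It gives the time, the measured TCP pose, the force, the opening and the grip force at its end, in the units of the state.
- read_state(): the state, without advancing time (a new reading comes with each control period).
- camera(name): name is "scene" or "top" or "wrist"; returns a dict with "image" (400x640x3 uint8, red, green, blue), "z_map" (400x640 float32, m along the optical axis (not along the pixel's ray), 0 where there is no reading), "mtx" (3x3 intrinsics, pixels), "view" (4x4, takes a point from world to camera coordinates). Camera axes: x right, y up, looking along -z (the intrinsics and any distortion apply to the point x, -y, -z); pixel columns grow to the right and rows downward; lengths in m; the calibration is good to about 2 mm. A picture is of the moment at which its call begins.
- close_job(): hands the job in; it is judged then, once.
The state is a dict: "time": time; "joint_positions": joint angles; "joint_vel": joint speeds; "joint_torque": joint torques, N m; "ee_pos": TCP position; "eef_rot": TCP orientation; "ft_force": force on the tool from outside, world axes, zero at the start; "torque": the same for the moment, N m; "width": finger opening in m; "grip_force": force on a finger pad.
Only numpy, scipy, OpenCV 4.12 (cv2) and the standard library are available. Lean on these libraries where they do the work, as an engineer would, in place of code of your own. Each camera call takes 0.05 s, during which the arm holds its last target. There are 200 camera calls.

## Working session

There is one attempt and no reset: what is moved stays moved. The work goes in short steps, Python scripts to look and compute and a tool call to move; the robot and the scene stay as the last step left them, time stands still between calls to the robot, and variables do not carry over. Pictures are saved under pics/ and viewed, at most 10 in all, crops included, and the job is handed in when it is done.

Besides the shell and the picture viewer there is one more tool, called after ">>>" as name(argument=value, ...) on one line, values as JSON. step_arm: Moves the arm, as the interface text tells. Shifts and turns lie within -1 to 1; 1 stands for 25 mm of shift or 0.12 rad of turn. Its arguments: {"type":"object","properties":{"delta_pos":{"type":"array"},"turn":{"type":"array"},"grip":{"type":"number"},"newtons":{"type":"number"}},"required":["delta_pos","turn"]}

```bash
ls; mkdir -p pics; cat > h.py <<'E'
from bench import *
import numpy as np, cv2
def snap(name,fn):
    c=camera(name); cv2.imwrite('pics/'+fn+'.png',c['image'][:,:,::-1]); np.savez('pics/'+fn+'.npz',**c); return c
def world(c,u,v,r=1):
    z=c['z_map'][v-r:v+r+1,u-r:u+r+1]; z=np.median(z[z>0]); K=c['mtx']
    p=np.array([(u-K[0,2])*z/K[0,0],-(v-K[1,2])*z/K[1,1],-z,1]); return (np.linalg.inv(c['view'])@p)[:3]
def wmap(c):
    z=c['z_map'];K=c['mtx'];v,u=np.mgrid[:z.shape[0],:z.shape[1]]
    p=np.stack([(u-K[0,2])*z/K[0,0],-(v-K[1,2])*z/K[1,1],-z,np.ones_like(z)],-1)
    return (p@np.linalg.inv(c['view']).T)[...,:3]
E
python3 - <<'E'
from h import *
print(read_state())
a=snap('top','top0');snap('scene','scene0');print(a['mtx'],a['view'])
E
```

```text
pics
{'time': 0.0, 'joint_positions': array([-1.28961673,  0.33287397, -0.06467759,  1.46097058,  0.02160468,
        1.34988032, -0.08845642]), 'joint_vel': array([ 0.00049878,  0.00166682, -0.00043651, -0.0016321 , -0.0007468 ,
        0.00082221,  0.00101738]), 'joint_torque': array([ 2.10778616e-06, -6.23245025e+01,  2.44998594e-02, -3.89898920e+01,
       -6.14348240e-02,  3.96167336e-02,  1.55634057e-04]), 'ee_pos': array([0.18685795, 0.59600016, 0.2217386 ]), 'eef_rot': array([ 1.51284150e-01,  9.88490056e-01, -7.14993899e-04, -6.95481480e-05]), 'ft_force': array([-0.01117047, -0.19265556,  0.79349044]), 'torque': array([ 0.01548618, -0.00019739, -0.00734198]), 'grip_force': 0.0, 'width': 0.0872730040342295}
[[369.23206552   0.         317.05085413]
 [  0.         369.23206552 207.510831  ]
 [  0.           0.           1.        ]] [[ 2.96391226e-02 -9.99560585e-01  3.99317553e-04 -1.37405168e-02]
 [ 9.94472598e-01  2.95285053e-02  1.00758721e-01 -5.74578074e-01]
 [-1.00726237e-01 -2.58928972e-03  9.94910810e-01 -1.15799245e+00]
 [ 0.00000000e+00  0.00000000e+00  0.00000000e+00  1.00000000e+00]]
```

View pics/top0.png

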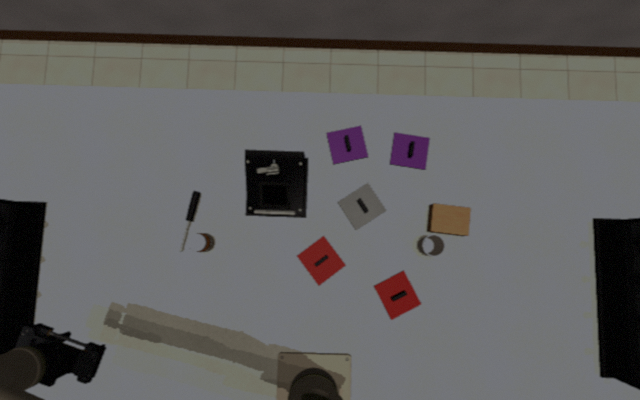

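View pics/scene0.png

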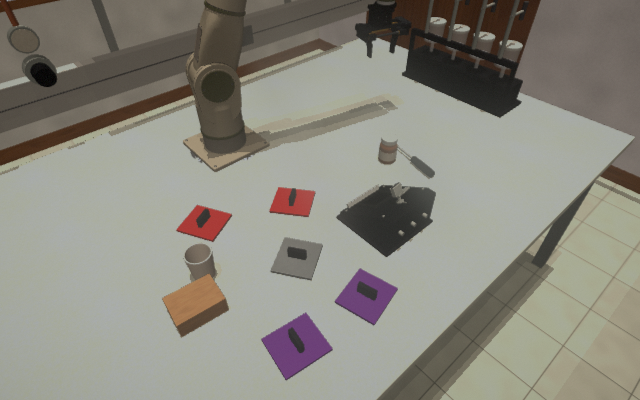

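The top view shows five panel-shaped things: grey at (361,206), purple at (347,145) and (409,151), and red at (321,260) and (398,295). The grey one with the black rib fits the description. The console is at (276,183), with its fastener at (268,169) and its wing pointing left. Next I'll take an enlarged crop and measure.

```bash
python3 - <<'E'
from h import *
c=dict(np.load('pics/top0.npz')); W=wmap(c)
im=c['image'][130:235,230:400]; im=np.clip(im.astype(float)*1.6+15,0,255).astype(np.uint8)
cv2.imwrite('pics/crop.png',cv2.resize(im[:,:,::-1],None,fx=4.7,fy=4.7,interpolation=cv2.INTER_CUBIC))
v,u=np.mgrid[:400,:640]
print('bench z',W[300,450],W[180,450,2])
roi=(u>330)&(u<392)&(v>176)&(v<236)
m=roi&(W[...,2]>0.0045)&(W[...,2]<.02)
r=cv2.minAreaRect((W[m][:,:2]*1000).astype(np.float32)); print('panel',m.sum(),r,np.median(W[m],0))
m=roi&(W[...,2]>0.03); r=cv2.minAreaRect((W[m][:,:2]*1000).astype(np.float32)); print('rib',m.sum(),r,W[m].max(0),W[m].min(0))
roi=(u>236)&(u<316)&(v>140)&(v<225)
m=roi&(W[...,2]>0.006); 
r=cv2.minAreaRect((W[m][:,:2]*1000).astype(np.float32)); print('console',r, W[m].min(0),W[m].max(0))
m=roi&(W[...,2]>0.015)&(W[...,2]<.11)&(v>155)
P=W[m]
for i in range(12):
    A=np.c_[P[:,:2],np.ones(len(P))]; s=np.linalg.lstsq(A,P[:,2],rcond=None)[0]; e=P[:,2]-A@s; P=P[abs(e)<max(.003,1.5*e.std())]
print('plane',s,'yaw',np.arctan2(s[1],s[0]),'slope',np.degrees(np.arctan(np.hypot(s[0],s[1]))),len(P))
E=W[...,2]-(W[...,:2]@s[:2]+s[2])
d=E*np.cos(np.pi/6)
m=roi&(d>.012)&(v<182)&(v>150); print('fast',m.sum())
for vv,uu in np.argwhere(m): print(uu,vv,W[vv,uu].round(3),round(d[vv,uu]*1000),end=';')
E
```

```text
bench z [ 0.29169046 -0.4327394  -0.0008948 ] -0.000852747818409938
panel 974 ((601.4003295898438, -141.0665283203125), (166.68482971191406, 173.22531127929688), 16.92560386657715) [ 0.58565842 -0.14284577  0.00723878]
rib 77 ((532.8737182617188, -67.3189926147461), (49.35715866088867, 199.92315673828125), 35.12996292114258) [6.09000177e-01 2.33574717e-04 1.20999844e+00] [ 0.45516918 -0.15984252  0.03114742]
console ((596.4286499023438, 119.60892486572266), (286.84088134765625, 233.5403594970703), 1.0486247539520264) [4.55169184e-01 2.33574717e-04 6.00995173e-03] [0.74136107 0.23594621 1.20999844]
plane [ 0.56670221 -0.00411888 -0.28782352] yaw -0.007268020147498888 slope 29.540972827977303 1906
fast 150
282 155 [0.455 0.    1.21 ] 1074;256 156 [0.455 0.    1.21 ] 1074;266 158 [0.455 0.    1.21 ] 1074;280 162 [0.455 0.    1.21 ] 1074;238 164 [0.455 0.    1.21 ] 1074;250 165 [0.455 0.    1.21 ] 1074;274 166 [0.686 0.136 0.123] 20;275 166 [0.687 0.133 0.121] 18;304 166 [0.455 0.    1.21 ] 1074;266 167 [0.683 0.16  0.122] 20;267 167 [0.683 0.157 0.121] 19;268 167 [0.683 0.154 0.121] 20;
[... 3585 characters left out ...]
0.135 0.144] 48;274 172 [0.663 0.132 0.147] 51;275 172 [0.664 0.129 0.144] 49;276 172 [0.664 0.126 0.146] 50;277 172 [0.664 0.123 0.145] 49;278 172 [0.664 0.12  0.146] 51;267 173 [0.661 0.153 0.142] 49;268 173 [0.66  0.15  0.145] 51;269 173 [0.661 0.147 0.142] 49;270 173 [0.66  0.144 0.145] 51;271 173 [0.661 0.141 0.142] 48;272 173 [0.66  0.138 0.146] 52;273 173 [0.662 0.136 0.14 ] 46;274 173 [0.661 0.132 0.141] 47;275 173 [0.662 0.13  0.141] 47;276 173 [0.662 0.126 0.142] 48;277 173 [0.661 0.123 0.144] 50;278 173 [0.662 0.121 0.14 ] 46;267 174 [0.658 0.153 0.139] 47;268 174 [0.658 0.15  0.141] 49;269 174 [0.658 0.147 0.142] 50;270 174 [0.658 0.144 0.141] 48;303 181 [0.455 0.    1.21 ] 1074;
```

View pics/crop.png

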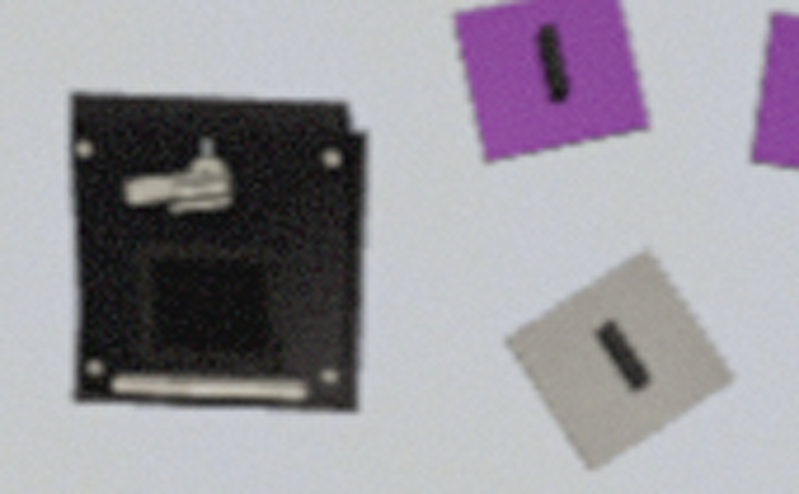

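The crop shows the fastener at (200,190), with its wing to the left and its white mark at (207,145). The ledge runs from (112,383) to (307,392), the four screws are at the face corners, and the grey panel with its black rib is at (622,356). I'll refine these positions and mask the pixels with no depth.

```bash
python3 - <<'E'
from h import *
c=dict(np.load('pics/top0.npz')); K=c['mtx'];V=np.linalg.inv(c['view'])
def ray(cu,cv_): # crop px -> ray
    u,v=cu/4.7+230,cv_/4.7+130
    d=V[:3,:3]@np.array([(u-K[0,2])/K[0,0],-(v-K[1,2])/K[1,1],-1]); return V[:3,3],d
def hitz(cu,cv_,z):
    o,d=ray(cu,cv_); return o+d*(z-o[2])/d[2]
def hitp(cu,cv_,s=(.5774,0,-.2945),off=0):
    o,d=ray(cu,cv_); n=np.array([-s[0],-s[1],1]); t=(s[2]+off-n@o)/(n@d); return o+d*t
pc=[hitz(a,b,.008) for a,b in [(505,340),(649,249),(735,380),(591,470)]]
print('panel corners',np.round(pc,4).tolist(),'ctr',np.mean(pc,0)); 
for i in range(4): e=pc[(i+1)%4]-pc[i]; print(np.hypot(*e[:2]).round(4),np.arctan2(e[1],e[0]).round(3))
r=[hitz(605,325,.038),hitz(640,387,.038)];print('rib',np.round(r,4).tolist(),np.mean(r,0), np.arctan2(*(r[0]-r[1])[1::-1]))
sc=[hitp(a,b) for a,b in [(85,148),(332,158),(329,376),(95,368)]]
print('screws',np.round(sc,4).tolist(),np.mean(sc,0))
for i in (0,2): e=sc[i]-sc[(i+1)%4]; print('yawY',np.arctan2(-e[0],e[1]))
l=[hitp(112,383,off=.015),hitp(307,392,off=.015)]; e=l[0]-l[1]; print('ledge',np.round(l,4).tolist(),np.arctan2(-e[0],e[1]),np.linalg.norm(e))
o=[hitp(a,b) for a,b in [(143,250),(280,252),(280,358),(143,360)]]; print('seal',np.round(o,4).tolist(),np.mean(o,0))
b=[hitz(a,b_,0.) for a,b_ in [(76,400),(357,410)]]; e=b[0]-b[1];print('front',np.round(b,4).tolist(),np.arctan2(-e[0],e[1]),np.linalg.norm(e),np.mean(b,0))
E
```

```text
panel corners [[0.5959, -0.0629, 0.008], [0.663, -0.1623, 0.008], [0.5726, -0.2235, 0.008], [0.5071, -0.1246, 0.008]] ctr [ 0.58466196 -0.1433378   0.008     ]
0.1199 -0.976
0.1092 -2.546
0.1187 2.156
0.1081 0.607
rib [[0.6046, -0.1291, 0.038], [0.563, -0.1536, 0.038]] [ 0.5838265  -0.14137041  0.038     ] 0.5317363578427942
screws [[0.7005, 0.2163, 0.11], [0.6989, 0.0568, 0.1091], [0.5648, 0.0577, 0.0316], [0.5655, 0.2174, 0.032]] [0.63245651 0.13705355 0.07068039]
yawY -0.010134367155965825
yawY 3.13718872917994
ledge [[0.5549, 0.2038, 0.0409], [0.5528, 0.0718, 0.0397]] -0.01583966205948995 0.1319935526109887
seal [[0.6408, 0.1814, 0.0755], [0.642, 0.0907, 0.0762], [0.5755, 0.0911, 0.0378], [0.5716, 0.1844, 0.0356]] [0.60748548 0.136891   0.05626212]
front [[0.5457, 0.2355, 0.0], [0.5445, 0.0389, 0.0]] -0.005982265084337644 0.19664814565035493 [0.5450875  0.13717953 0.        ]
```

>>> step_arm(delta_pos=[[0.45,-0.82,0],[0.45,-0.82,0],[0.45,-0.82,0],[0.45,-0.82,0],[0.45,-0.82,0],[0.45,-0.82,0],[0.45,-0.82,0],[0.45,-0.82,0],[0.45,-0.82,0],[0.45,-0.82,0],[0.45,-0.82,0],[0.45,-0.82,0]], turn=[-0.52,-0.52,-0.52,-0.52,-0.52,-0.52,-0.52,-0.52,-0.52,-0.52,-0.52,-0.52], grip=0)

```text
time: 1.3
ee_pos: [0.3228, 0.3487, 0.2226]
eef_rot: [0.504, 0.863, 0.0, 0.0]
ft_force: [-0.3, 0.3, -0.6]
width: 0.0869
grip_force: 0.0
```

>>> step_arm(delta_pos=[[0.45,-0.82,0],[0.45,-0.82,0],[0.45,-0.82,0],[0.45,-0.82,0],[0.45,-0.82,0],[0.45,-0.82,0],[0.45,-0.82,0],[0.45,-0.82,0],[0.45,-0.82,0],[0.45,-0.82,0],[0.45,-0.82,0],[0.45,-0.82,0]], turn=[-0.52,-0.52,-0.52,-0.52,-0.52,-0.52,-0.52,-0.52,-0.52,-0.52,-0.52,-0.52])

```text
time: 2.5
ee_pos: [0.4579, 0.1027, 0.2226]
eef_rot: [0.785, 0.619, 0.0, 0.0]
ft_force: [-0.5, 0.5, -0.8]
width: 0.0869
grip_force: 0.0
```

```bash
python3 - <<'E'
from h import *
s=read_state(); q=s['eef_rot'];print(s['time'],s['ee_pos'],s['joint_positions'].round(2), 2*np.arctan2(q[1],q[0])-np.pi/2,q)
snap('wrist','w0')
E
```

```text
2.5 [0.45785869 0.1026628  0.22258064] [-0.77 -0.04  0.44  1.88  0.02  1.3  -0.56] -0.2357251007012342 [7.85349630e-01 6.19052461e-01 5.49528900e-05 7.94785255e-05]
```

>>> step_arm(delta_pos=[[0.44,-0.8,-0.2],[0.44,-0.8,-0.2],[0.44,-0.8,-0.2],[0.44,-0.8,-0.2],[0.44,-0.8,-0.2],[0.44,-0.8,-0.2],[0.44,-0.8,-0.2],[0.44,-0.8,-0.2],[0.44,-0.8,-0.2],[0.44,-0.8,-0.2],[0.44,-0.8,-0.2],[0.44,-0.8,-0.2]], turn=[-0.51,-0.51,-0.51,-0.51,-0.51,-0.51,-0.51,-0.51,-0.51,-0.51,-0.51,-0.51])

```text
time: 3.75
ee_pos: [0.5895, -0.1379, 0.1618]
eef_rot: [0.955, 0.296, -0.0, 0.0]
ft_force: [-0.2, -0.0, 0.1]
width: 0.0872
grip_force: 0.0
```

```bash
python3 - <<'E'
from h import *
s=read_state(); q=s['eef_rot'];print(s['time'],s['ee_pos'],2*np.arctan2(q[1],q[0])-np.pi/2)
c=snap('wrist','w1');W=wmap(c);ok=c['z_map']>0
m=ok&(W[...,2]>.004)&(W[...,2]<.014)&(np.hypot(W[...,0]-.584,W[...,1]+.143)<.085)
for nm,m in (('panel',m),('rib',ok&(W[...,2]>.031)&(W[...,2]<.045)&(np.hypot(W[...,0]-.584,W[...,1]+.143)<.05))):
    m=cv2.morphologyEx(m.astype(np.uint8),cv2.MORPH_OPEN,np.ones((3,3)))>0
    (x,y),(w,h),a=cv2.minAreaRect((W[m][:,:2]*1000).astype(np.float32)); print(nm,m.sum(),x,y,w,h,np.radians(a),np.median(W[m],0))
E
```

```text
3.75 [ 0.5895194  -0.13788909  0.16180693] -0.9701530274492552
panel 11635 586.5712890625 -141.54742431640625 110.37388610839844 120.26165771484375 0.5971014890522678 [ 0.5900513  -0.13900132  0.0074646 ]
rib 679 586.8406372070312 -141.12277221679688 49.69374465942383 11.390941619873047 0.5995317567050197 [ 0.58775525 -0.14053428  0.03723596]
```

View pics/w1.png

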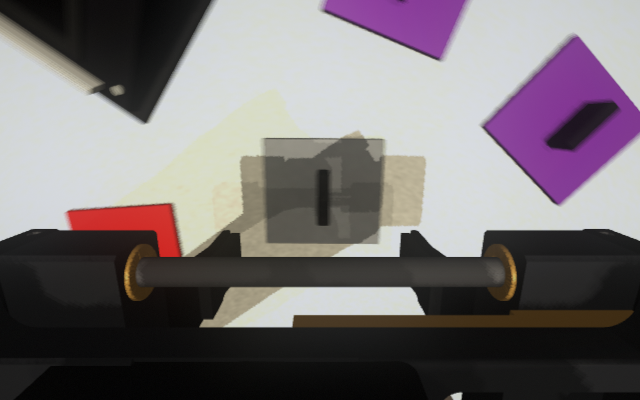

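>>> step_arm(delta_pos=[[0.16,0.05,-0.4],[0,0,-0.8],[0,0,-0.8],[0,0,-0.8],[0,0,-0.8],[0,0,-0.8],[0,0,-0.6],[0,0,-0.4],[0,0,-0.35],[0,0,0]], turn=[-0.02,0,0,0,0,0,0,0,0,0])

```text
time: 4.8
ee_pos: [0.5925, -0.1342, 0.0179]
eef_rot: [0.955, 0.297, -0.001, -0.0]
ft_force: [-0.5, 0.4, 0.9]
width: 0.0874
grip_force: 0.0
```

>>> step_arm(delta_pos=[[0,0,0],[0,0,0],[0,0,0],[0,0,0],[0,0,0],[0,0,0],[0,0,0],[0,0,0]], turn=[0,0,0,0,0,0,0,0], grip=1, newtons=12)

```text
time: 5.6
ee_pos: [0.5929, -0.1343, 0.0188]
eef_rot: [0.955, 0.297, -0.0, 0.0]
ft_force: [-0.3, 0.1, -0.8]
width: 0.0309
grip_force: 0.0
```

>>> step_arm(delta_pos=[[0,0,0],[0,0,0],[0,0,0],[0,0,0],[0,0,0]], turn=[0,0,0,0,0])

```text
time: 6.1
ee_pos: [0.593, -0.1345, 0.0188]
eef_rot: [0.955, 0.297, 0.0, 0.0]
ft_force: [1.0, -1.2, -0.5]
width: 0.0118
grip_force: 12.0
```

>>> step_arm(delta_pos=[[0,0,0.3],[0,0,0.5],[0,0,0.8],[0,0,0.8],[0,0,0.8],[0,0,0.8],[0,0,0.8],[0,0,0.8],[0,0,0.6]], turn=[0,0,0,0,0,0,0,0,0])

```text
time: 7.0
ee_pos: [0.5931, -0.1345, 0.176]
eef_rot: [0.955, 0.297, 0.001, 0.0]
ft_force: [0.4, -0.0, -3.6]
width: 0.0118
grip_force: 12.0
```

```bash
python3 - <<'E'
from h import *
c=dict(np.load('pics/w0.npz'));W=wmap(c);ok=c['z_map']>0
m=ok&(W[...,2]>.02)&(W[...,2]<.115)&(abs(W[...,1]-.137)<.1)&(W[...,0]>.55)&(W[...,0]<.74)
P=W[m];print(len(P))
for i in range(15):
    A=np.c_[P[:,:2],np.ones(len(P))]; s=np.linalg.lstsq(A,P[:,2],rcond=None)[0]; e=P[:,2]-A@s; P=P[abs(e)<max(.0025,1.5*e.std())]
print('plane',s,np.arctan2(s[1],s[0]),np.degrees(np.arctan(np.hypot(*s[:2]))),len(P))
d=(W[...,2]-W[...,:2]@s[:2]-s[2])*np.cos(np.arctan(np.hypot(*s[:2])))
m=ok&(d>.010)&(d<.016)&(abs(W[...,1]-.137)<.09)&(abs(W[...,0]-.556)<.02)
m=cv2.morphologyEx(m.astype(np.uint8),cv2.MORPH_OPEN,np.ones((3,3)))>0
(x,y),(w,h),a=cv2.minAreaRect((W[m][:,:2]*1000).astype(np.float32));print('ledge',m.sum(),x,y,w,h,np.radians(a),W[m].max(0),W[m].min(0))
m=ok&(d>.003)&(d<.008)&(abs(W[...,1]-.137)<.06)&(abs(W[...,0]-.61)<.05)
m=cv2.morphologyEx(m.astype(np.uint8),cv2.MORPH_OPEN,np.ones((3,3)))>0
if m.sum()>20:
  (x,y),(w,h),a=cv2.minAreaRect((W[m][:,:2]*1000).astype(np.float32));print('seal',m.sum(),x,y,w,h,np.radians(a),np.median(W[m],0))
m=ok&(d>.045)&(d<.055)&(abs(W[...,1]-.137)<.03)&(abs(W[...,0]-.666)<.03)
m=cv2.morphologyEx(m.astype(np.uint8),cv2.MORPH_OPEN,np.ones((3,3)))>0
if m.sum()>20:
  (x,y),(w,h),a=cv2.minAreaRect((W[m][:,:2]*1000).astype(np.float32));print('bar',m.sum(),x,y,w,h,np.radians(a),np.median(W[m],0))
cv2.imwrite('pics/w0b.png',np.clip(c['image'].astype(float)*1.5+10,0,255).astype(np.uint8)[:,:,::-1])
E
```

```text
40880
plane [ 0.57250888 -0.00542352 -0.29020701] -0.009472961861597545 29.792628836941955 33307
ledge 859 553.3748168945312 139.70919799804688 129.41119384765625 7.194167137145996 1.5657002348909754 [0.55726055 0.20442461 0.04279561] [0.54958354 0.07500012 0.03642927]
seal 3737 607.5693969726562 139.294921875 96.18741607666016 75.54365539550781 1.5656090216236402 [0.61710742 0.14465431 0.06789105]
bar 1307 664.566162109375 139.1751251220703 13.924124717712402 36.12054443359375 0.13891479345054764 [0.66357326 0.13958288 0.14631939]
```

View pics/w0b.png

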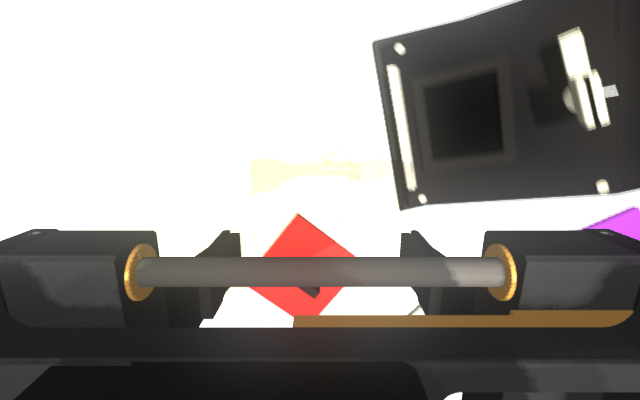

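>>> step_arm(delta_pos=[[0,0.3,0.5],[0.03,0.7,0.5],[0.04,0.9,0],[0.04,0.9,0],[0.04,0.9,0],[0.04,0.9,0],[0.04,0.9,0],[0.04,0.9,0],[0.04,0.9,0],[0.04,0.9,0],[0.04,0.9,0],[0.04,0.9,0]], turn=[-0.42,-0.42,-0.42,-0.42,-0.42,-0.42,-0.42,-0.42,-0.42,-0.42,-0.42,-0.42])

```text
time: 8.2
ee_pos: [0.6035, 0.1165, 0.1993]
eef_rot: [1.0, -0.002, -0.0, -0.0]
ft_force: [0.4, 0.4, -2.8]
width: 0.0122
grip_force: 12.0
```

>>> step_arm(delta_pos=[[0,0.6,0],[0,0.34,0],[0,0,0],[0,0,0]], turn=[0,0,0,0])

```text
time: 8.6
ee_pos: [0.6038, 0.1378, 0.199]
eef_rot: [1.0, -0.001, 0.0, 0.0]
ft_force: [-0.4, -1.2, -2.7]
width: 0.0119
grip_force: 12.0
```

```bash
python3 - <<'E'
from h import *
s=read_state(); q=s['eef_rot'];print(s['time'],s['ee_pos'],2*np.arctan2(q[1],q[0])-np.pi/2,s['joint_positions'].round(2))
t=s['ee_pos']
for n in('wrist','scene'):
    c=snap(n,n+'2');W=wmap(c);ok=c['z_map']>0
    L=W-t; m=ok&(abs(L[...,0])<.075)&(abs(L[...,1])<.065)&(L[...,2]<.008)&(L[...,2]>-.06)&(abs(L[...,1])>.02)
    P=W[m]; print(n,len(P))
    if len(P)>100:
      for i in range(10):
        A=np.c_[P[:,:2],np.ones(len(P))]; k=np.linalg.lstsq(A,P[:,2],rcond=None)[0]; e=P[:,2]-A@k; P=P[abs(e)<max(.002,2*e.std())]
      print(k,np.degrees(np.arctan(k[:2])),P.min(0),P.max(0),len(P))
E
```

```text
8.6 [0.60376935 0.13781856 0.19895367] -1.572745550499599 [-0.85  0.39  0.72  1.54 -0.26  1.31 -1.67]
wrist 9766
[-0.00304431 -0.00204652  0.18968389] [-0.17442537 -0.11725686] [0.60029962 0.07716265 0.18532882] [0.6504844  0.19724274 0.18937658] 9581
scene 664
[ 0.00127373 -0.00275687  0.18764242] [ 0.07297918 -0.15795658] [0.53966778 0.07626888 0.18597268] [0.65164049 0.2000106  0.19009258] 531
```

View pics/scene2.png

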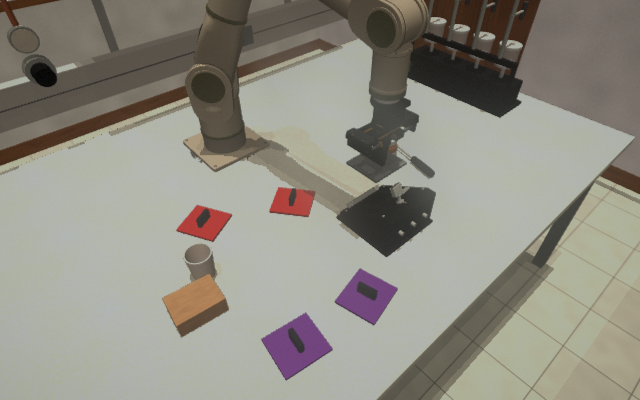

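>>> step_arm(delta_pos=[[-0.2,0.05,-0.3],[0,0,-0.7],[0,0,-0.7],[0,0,-0.7],[0,0,-0.7],[0,0,-0.5],[0,0,-0.25],[0,0,0]], turn=[-0.03,0,0,0,0,0,0,0], newtons=6)

```text
time: 9.5
ee_pos: [0.5981, 0.1401, 0.1018]
eef_rot: [1.0, -0.003, -0.001, 0.0]
ft_force: [0.0, -0.0, -4.2]
width: 0.0117
grip_force: 6.0
```

>>> step_arm(delta_pos=[[0.03,0,-0.08],[0.03,0,-0.08],[0.03,0,-0.08],[0.03,0,-0.08],[0.03,0,-0.08],[0,0,0]], turn=[0,0,0,0,0,0])

```text
time: 10.1
ee_pos: [0.6024, 0.1404, 0.0923]
eef_rot: [1.0, -0.002, -0.0, 0.0]
ft_force: [-1.3, -0.3, -1.6]
width: 0.0116
grip_force: 6.0
```

>>> step_arm(delta_pos=[[0.03,-0.02,-0.08],[0.03,-0.02,-0.08],[0.03,0,-0.08],[0.03,0,-0.08],[0.02,0,-0.05],[0,0,0]], turn=[0,0,0,0,0,0])

```text
time: 10.7
ee_pos: [0.6056, 0.1393, 0.083]
eef_rot: [1.0, -0.003, -0.0, 0.0]
ft_force: [-4.4, -0.1, 0.4]
width: 0.0117
grip_force: 6.0
```

```bash
cat > meas.py <<'E'
from h import *
s=read_state(); q=s['eef_rot'];t=s['ee_pos'];print(s['time'],t,2*np.arctan2(q[1],q[0])-np.pi/2,s['ft_force'],s['width'])
def fit(n):
    c=snap(n,n+str(int(s['time']*100)));W=wmap(c);ok=c['z_map']>0
    im=c['image'].astype(int); grey=(im.min(-1)>45)
    # offset from face plane
    d=(W[...,2]-(.058+.5774*(W[...,0]-.6105-.006*0+ -.006*(W[...,1]-.139))))*.866
    m=ok&grey&(abs(W[...,0]-.61)<.07)&(abs(W[...,1]-.139)<.075)&(d<.03)&(d>.004)&(abs(W[...,1]-.139)>.018)&(W[...,0]>.57)
    P=W[m]
    if len(P)<100: print(n,len(P)); return c
    for i in range(12):
        A=np.c_[P[:,:2],np.ones(len(P))]; k=np.linalg.lstsq(A,P[:,2],rcond=None)[0]; e=P[:,2]-A@k; P=P[abs(e)<max(.002,2*e.std())]
    dd=(P[:,2]-(.058+.5774*(P[:,0]-.6105)))*.866
    u=(P[:,0]-.6105)*.866+(P[:,2]-.058)*.5
    print(n,len(P),'slope',np.degrees(np.arctan(k[:2])),'d mid',np.median(dd),'u',np.percentile(u,[.5,99.5]),'y',np.percentile(P[:,1],[.5,99.5]))
    return c
if __name__=='__main__':
    import sys
    for n in sys.argv[1:]: fit(n)
E
python3 meas.py wrist top scene
```

```text
10.7 [0.60564854 0.13931896 0.08303845] -1.5758579577795702 [-4.39303839 -0.07645625  0.41534246] 0.011749404679404916
wrist 12922 slope [37.68985662  0.8804752 ] d mid 0.010727144140840425 u [0.00359068 0.0920191 ] y [0.0795682  0.19728183]
top 4
scene 247 slope [29.61948353  0.06122763] d mid 0.01153433602031442 u [-0.03833581  0.05951227] y [0.07816457 0.19783655]
```

>>> step_arm(delta_pos=[[-0.05,0,-0.03],[-0.05,0,-0.03],[-0.05,0,-0.03],[-0.03,0,-0.015],[0,0,0],[0,0,0]], turn=[0,0,0,0,0,0])

```text
time: 11.45
ee_pos: [0.6033, 0.1395, 0.0819]
eef_rot: [1.0, -0.003, 0.002, -0.0]
ft_force: [5.8, -0.3, 4.1]
width: 0.0122
grip_force: 6.0
```

```bash
python3 meas.py scene
```

```text
11.45 [0.60326872 0.13945574 0.08188555] -1.5759539332207375 [ 5.7703798  -0.25224577  4.08211451] 0.012160276255676549
scene 241 slope [30.06864573 -0.20975006] d mid 0.011670744981937134 u [-0.03958037  0.05612287] y [0.07877855 0.19875012]
```

>>> step_arm(delta_pos=[[0,0,0],[0,0,0],[0,0,0],[0,0,0.1],[0,0,0.4],[0,0,0.8],[0,0,0.8],[0,0,0.8],[0,0,0.8],[0,0,0.8]], turn=[0,0,0,0,0,0,0,0,0,0], grip=0.5)

```text
time: 12.5
ee_pos: [0.6015, 0.1393, 0.1949]
eef_rot: [1.0, -0.003, 0.0, -0.0]
ft_force: [0.1, 0.6, 0.3]
width: 0.0436
grip_force: 0.0
```

```bash
python3 meas.py scene wrist; python3 - <<'E'
from h import *
import glob
a=cv2.imread(sorted(glob.glob('pics/scene12*.png'))[-1])[160:270,310:460];b=cv2.imread(sorted(glob.glob('pics/wrist12*.png'))[-1])[:280,:]
a=cv2.resize(a,None,fx=3.6,fy=3.6,interpolation=cv2.INTER_CUBIC)[:,:540]
b=cv2.resize(b,(540,236));a=a[:360]
im=np.vstack([a,b]); cv2.imwrite('pics/v1.png',np.clip(im.astype(float)*1.4+10,0,255))
E
```

```text
12.5 [0.60147553 0.13925797 0.19490531] -1.576003556815121 [0.08182736 0.60521128 0.32924116] 0.043620902138330635
scene 251 slope [29.88894765 -0.04108258] d mid 0.012152977956171786 u [-0.03889092  0.0561417 ] y [0.07886608 0.19604557]
wrist 7109 slope [29.92663526 -0.28371046] d mid 0.011402922631873398 u [-0.03968147  0.05490221] y [0.07953972 0.1977875 ][ WARN:0@0.060] global loadsave.cpp:1063 imwrite_ Unsupported depth image for selected encoder is fallbacked to CV_8U.
```

View pics/v1.png

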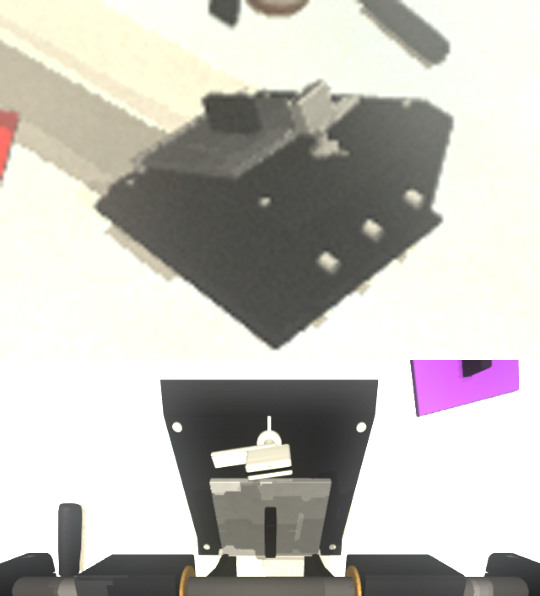

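The panel sits square and centred: y runs from 0.079 to 0.198, the slope is 30° and it is 11.5–12 mm off the face. Next is the fastener. I'll turn the gripper -0.6 rad, squeeze the bar into line, and then bring it round to 0.

>>> step_arm(delta_pos=[[0.2,0,0.1],[0.5,0,0.1],[0.7,0,0],[0.7,0,0],[0.4,0,0],[0.12,0,0],[0,0,0],[0,0,0],[0,0,0],[0,0,0]], turn=[-0.5,-0.5,-0.5,-0.5,-0.5,-0.5,-0.5,-0.5,-0.5,-0.5], grip=0.35)

```text
time: 13.6
ee_pos: [0.6667, 0.1393, 0.1979]
eef_rot: [0.954, -0.299, -0.0, 0.0]
ft_force: [0.0, 0.3, -0.3]
width: 0.0564
grip_force: 0.0
```

```bash
python3 - <<'E'
from h import *
s=read_state(); q=s['eef_rot'];print(s['time'],s['ee_pos'],2*np.arctan2(q[1],q[0])-np.pi/2,s['joint_positions'].round(2),s['width'])
E
```

```text
13.6 [0.6667161  0.13932155 0.19786393] -2.178416950784702 [-0.81  0.58  0.82  1.36 -0.42  1.38 -2.18] 0.056398166762898536
```

Joint 7 is within its range. I'll descend to z≈0.130 and squeeze.

>>> step_arm(delta_pos=[[0,0,-0.4],[0,0,-0.7],[0,0,-0.7],[0,0,-0.5],[0,0,-0.3],[0,0,-0.12],[0,0,0]], turn=[0,0,0,0,0,0,0])

```text
time: 14.3
ee_pos: [0.667, 0.1393, 0.1302]
eef_rot: [0.955, -0.298, -0.0, 0.0]
ft_force: [-0.6, -0.4, 0.3]
width: 0.0566
grip_force: 0.0
```

>>> step_arm(delta_pos=[[0,0,0],[0,0,0],[0,0,0],[0,0,0],[0,0,0],[0,0,0],[0,0,0],[0,0,0]], turn=[0,0,0,0,0,0,0,0], grip=1, newtons=15)

```text
time: 15.1
ee_pos: [0.668, 0.1409, 0.1308]
eef_rot: [0.955, -0.297, 0.001, -0.001]
ft_force: [5.5, 3.9, -1.9]
width: 0.0365
grip_force: 13.9
```

>>> step_arm(delta_pos=[[0,0,0],[0,0,0],[0,0,0],[0,0,0],[0,0,0]], turn=[0,0,0,0,0], newtons=25)

```text
time: 15.6
ee_pos: [0.6681, 0.1408, 0.1308]
eef_rot: [0.955, -0.297, 0.001, -0.001]
ft_force: [5.1, 3.2, -2.0]
width: 0.0353
grip_force: 23.2
```

```bash
python3 - <<'E'
from h import *
s=read_state(); q=s['eef_rot'];print(s['time'],s['ee_pos'],2*np.arctan2(q[1],q[0])-np.pi/2,s['width'],s['ft_force'],s['torque'],s['grip_force'])
c=snap('wrist','w4');W=wmap(c);ok=c['z_map']>0
d=(W[...,2]-(.058+.5774*(W[...,0]-.6105)))*.866
m=ok&(d>.044)&(d<.056)&(abs(W[...,1]-.137)<.03)&(abs(W[...,0]-.666)<.03)
print(m.sum())
cv2.imwrite('pics/w4b.png',np.clip(c['image'][60:280,180:460].astype(float)*1.4+10,0,255).astype(np.uint8)[:,:,::-1])
E
```

```text
15.6 [0.6681164  0.1408437  0.13084342] -2.174631806573217 0.03534584827490381 [ 5.13770379  3.15759436 -1.9926804 ] [ 0.82273199 -0.97529423 -0.08359978] 23.19770196452737
1097
```

View pics/w4b.png

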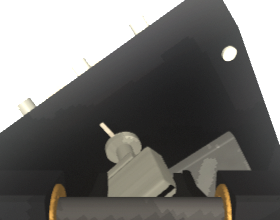

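>>> step_arm(delta_pos=[[0,0,0],[0,0,0],[0,0,0],[0,0,0],[0,0,0],[0,0,0],[0,0,0],[0,0,0]], turn=[0.4,0.6,0.6,0.6,0.6,0.6,0.6,0.4], newtons=15)

```text
time: 16.45
ee_pos: [0.6674, 0.1401, 0.1308]
eef_rot: [0.999, -0.037, 0.001, -0.0]
ft_force: [0.3, 1.9, -1.2]
width: 0.0203
grip_force: 5.1
```

```bash
cat > fa.py <<'E'
from h import *
def fa():
    s=read_state(); q=s['eef_rot'];print(s['time'],s['ee_pos'],'rel yaw',2*np.arctan2(q[1],q[0])-np.pi/2+1.577,s['width'],s['ft_force'],s['torque'])
    for n in ('wrist','scene'):
        c=snap(n,n+'f%d'%(s['time']*100));W=wmap(c);ok=c['z_map']>0
        R=W-np.array([.6105,.139,.058]); d=R[...,2]*.866-R[...,0]*.5; u=R[...,0]*.866+R[...,2]*.5-.091; y=R[...,1]
        im=c['image'].astype(int)
        for nm,lo,hi,rad in (('bar',.045,.054,.024),('wing',.0165,.0265,.056)):
            m=ok&(d>lo)&(d<hi)&(np.hypot(u,y)<rad)
            if nm=='wing': m&=(np.hypot(u,y)>.022)&(im.min(-1)>60)
            m=cv2.morphologyEx(m.astype(np.uint8),cv2.MORPH_OPEN,np.ones((2,2)))>0
            if m.sum()<15: print(n,nm,m.sum()); continue
            (a,b),(w,h),g=cv2.minAreaRect((np.c_[u[m],y[m]]*1000).astype(np.float32)); g=np.radians(g)
            if h>w: g+=np.pi/2
            g=(g+np.pi/2)%np.pi-np.pi/2
            print(n,nm,m.sum(),'ctr',round(a,1),round(b,1),round(w,1),round(h,1),'ang',round(g,3),'dir',round(np.arctan2(-np.median(y[m]),-np.median(u[m])),3))
fa()
E
python3 fa.py
```

```text
16.45 [0.66737055 0.14010474 0.1307536 ] rel yaw -0.06746757591719432 0.0203323051540897 [ 0.33754262  1.88043904 -1.20987723] [ 0.3270124   0.1764325  -0.06594728]
wrist bar 826 ctr 47.1 2.3 172.9 35.3 ang 0.121 dir 2.885
wrist wing 0
scene bar 54 ctr -57.1 82.5 34.0 244.0 ang -0.912 dir 2.974
scene wing 13
```

>>> step_arm(delta_pos=[[0,-0.02,0],[0,-0.02,0],[0,0,0],[0,0,0],[0,0,0],[0,0,0]], turn=[0.3,0.26,0,0,0,0], grip=1, newtons=15)

```text
time: 17.15
ee_pos: [0.667, 0.1401, 0.1303]
eef_rot: [1.0, -0.005, 0.0, -0.001]
ft_force: [0.6, 6.6, -1.3]
width: 0.0139
grip_force: 15.0
```

```bash
sed -i 's/np.ones((2,2)))>0/np.ones((3,3)))>0/' fa.py; python3 fa.py
```

```text
17.15 [0.66695645 0.14010514 0.13030309] rel yaw -0.00305927713242915 0.013943859705021423 [ 0.60411706  6.64136137 -1.34459957] [ 1.12306342 -0.03526057  0.03181059]
wrist bar 879 ctr 13.8 0.2 32.9 10.5 ang 1.536 dir -3.133
wrist wing 0
scene bar 37 ctr 8.2 -5.2 34.3 19.0 ang 0.905 dir 2.961
scene wing 12
```

>>> step_arm(delta_pos=[[0,0.04,0],[0,0,0]], turn=[0,0])

```text
time: 17.45
ee_pos: [0.6669, 0.1401, 0.1303]
eef_rot: [1.0, -0.005, 0.0, -0.0]
ft_force: [0.2, 4.2, -0.1]
width: 0.0138
grip_force: 15.0
```

>>> step_arm(delta_pos=[[0,0,0],[0,0,0],[0,0,0],[0,0,0.3],[0,0,0.7],[0,0,0.8],[-0.3,0,0.8],[-0.6,0,0.1],[-0.8,0,0],[-0.8,0,0]], turn=[0,0,0,0,0,0,0,0,0,0], grip=0.5)

```text
time: 18.45
ee_pos: [0.6036, 0.1391, 0.1986]
eef_rot: [1.0, -0.005, 0.0, -0.0]
ft_force: [-1.7, 0.5, 0.4]
width: 0.0433
grip_force: 0.0
```

```bash
python3 fa.py; python3 meas.py scene wrist; python3 - <<'E'
from h import *
import glob,os
f=max(glob.glob('pics/wrist[0-9]*.png'),key=os.path.getmtime); b=cv2.imread(f)[40:300,170:480]
cv2.imwrite('pics/v2.png',np.clip(cv2.resize(b,None,fx=2,fy=2,interpolation=cv2.INTER_CUBIC).astype(float)*1.4+10,0,255).astype(np.uint8))
E
```

```text
18.45 [0.60357338 0.13906302 0.19855992] rel yaw -0.0039471206015644356 0.04333905422127652 [-1.70543956  0.45463371  0.39496128] [-0.07009384  0.13425562 -0.02801916]
wrist bar 1046 ctr 0.1 0.6 13.9 36.8 ang -0.007 dir -2.974
wrist wing 188 ctr -43.3 1.1 13.3 12.4 ang 1.559 dir -0.027
scene bar 34 ctr -0.1 -0.7 13.7 33.7 ang -0.285 dir 1.991
scene wing 15 ctr -33.5 -2.1 11.8 21.3 ang -0.781 dir -0.022
18.55 [0.60262983 0.13956122 0.19877915] -1.5802032218266433 [ 0.59984587  0.04456709 -0.30727652] 0.04334537734194563
scene 249 slope [29.70881969 -0.09754783] d mid 0.012063079363200953 u [-0.03894266  0.05696805] y [0.07978708 0.19816221]
wrist 7062 slope [29.90904339 -0.29289512] d mid 0.011408226086612086 u [-0.03941271  0.05499402] y [0.07948914 0.19777586]
```

View pics/v2.png

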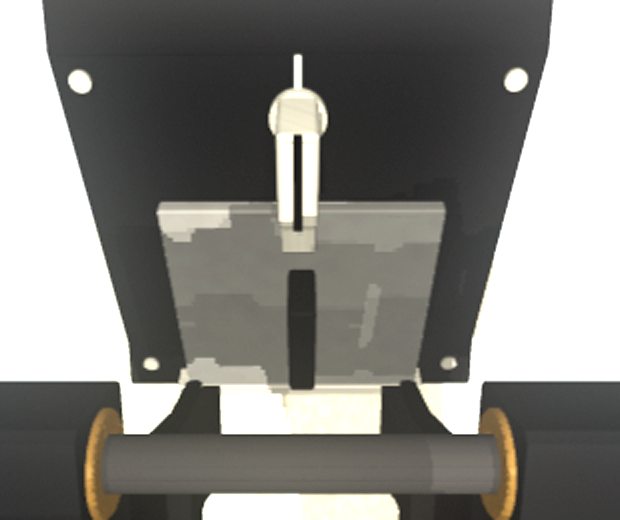

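The fastener is at about 0: its slot at (297,180) lines up with the white mark at (297,70), and the wing at (298,238) reaches over the panel's top edge at (300,208). Now I'll grip the rib and press.

>>> step_arm(delta_pos=[[-0.33,0,-0.4],[0,0,-0.8],[0,0,-0.8],[0,0,-0.8],[0,0,-0.8],[0,0,-0.6],[0,0,-0.4],[0,0,-0.3],[0,0,0]], turn=[0,0,0,0,0,0,0,0,0])

```text
time: 19.55
ee_pos: [0.596, 0.1393, 0.0746]
eef_rot: [1.0, -0.005, -0.0, 0.0]
ft_force: [0.8, -0.7, 0.1]
width: 0.0433
grip_force: 0.0
```

>>> step_arm(delta_pos=[[0,0,0],[0,0,0],[0,0,0],[0,0,0],[0,0,0],[0,0,0],[0,0,0]], turn=[0,0,0,0,0,0,0], grip=1, newtons=35)

```text
time: 20.25
ee_pos: [0.5964, 0.1395, 0.0754]
eef_rot: [1.0, -0.005, 0.0, -0.0]
ft_force: [0.1, 0.6, 0.7]
width: 0.0116
grip_force: 35.0
```

>>> step_arm(delta_pos=[[0.02,0,-0.035],[0.02,0,-0.035],[0.02,0,-0.035],[0.02,0,-0.035],[0,0,0],[0,0,0]], turn=[0,0,0,0,0,0])

```text
time: 20.85
ee_pos: [0.598, 0.1395, 0.0725]
eef_rot: [1.0, -0.005, -0.0, -0.0]
ft_force: [-7.2, -0.8, 12.7]
width: 0.0119
grip_force: 35.0
```

>>> step_arm(delta_pos=[[0.01,0,-0.02],[0.01,0,-0.02],[0,0,0],[0,0,0],[0,0,0]], turn=[0,0,0,0,0])

```text
time: 21.35
ee_pos: [0.598, 0.1394, 0.0725]
eef_rot: [1.0, -0.005, -0.001, -0.001]
ft_force: [-15.2, -1.3, 25.3]
width: 0.0117
grip_force: 35.0
```

```bash
python3 meas.py scene wrist;python3 fa.py|grep -v scene
```

```text
21.35 [0.59799622 0.1394496  0.07247955] -1.580654638603809 [-15.15565008  -1.25465843  25.30939633] 0.011651864270669828
scene 241 slope [29.799828   -0.06737807] d mid 0.008771494063920245 u [-0.04017715  0.05634769] y [0.07957464 0.1975186 ]
wrist 13753 slope [29.78695391 -0.28873518] d mid 0.008012884032205072 u [-0.0072685   0.05515097] y [0.0795311 0.1975768]
21.45 [0.59797447 0.13945001 0.07245887] rel yaw -0.0036828703737348256 0.011861779296437001 [-15.19846071  -1.70937571  24.68279811] [-0.39221477  3.26602737  0.09348221]
wrist bar 6380 ctr -0.0 0.6 14.2 37.2 ang -0.009 dir -3.039
wrist wing 442 ctr -45.3 0.9 9.4 13.9 ang -1.554 dir -0.016
```

The panel is flush: it sits 8.0 mm off the face, and pushing further adds force without moving it. I'll ease the push back to a moderate force and hand in while holding.

>>> step_arm(delta_pos=[[-0.01,0,0.015],[0,0,0],[0,0,0],[0,0,0]], turn=[0,0,0,0])

```text
time: 21.95
ee_pos: [0.598, 0.1394, 0.0725]
eef_rot: [1.0, -0.005, -0.001, -0.0]
ft_force: [-11.3, -1.4, 20.2]
width: 0.0119
grip_force: 35.0
```

```bash
python3 -c "
from bench import *
s=read_state();print(s['ee_pos'],s['ft_force'])
if s['ft_force'][2]>13: print(close_job())"
```

```text
[0.59796525 0.13944857 0.07248461] [-11.33593549  -1.3749624   20.18022737]
the job is handed in; nothing more can be done
None
```

I handed the job in at 22 s: the panel is on the ledge, square and centred, the fastener is at about 0 with its wing over the top edge, and the arm is still holding the panel flush with about 23 N of push.

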